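# Rack the microscope objectives by length

## Task

The microscope's four objectives have been cleaned and stand about on the pale grey mat: put them away in the storage rack in order of length, one upright in each seat with its front lens up, the shortest in the seat next to the carrying handle and the longest at the far end. They are precision optics, so set them down gently and do not drop or tip them over, and leave the spare eyepiece and the oil bottle standing where they are.

Things in the scene. Friction and masses are not known exactly. Their poses are not given: they have to be found in the camera images.
- objective_48 (a point): The shortest of four loose microscope objectives, 48 mm tall, about 120 g, upright on its brass thread (25 mm across, 5 mm high), front lens up. Straight satin metal barrel 30 mm across from 5 to 34 mm above the foot, then a taper to a flat nose 25 mm across. Point: on its axis half-way up, 24 mm above the foot; z up towards the lens. Round: yaw does not matter.
- objective_55 (a point): The second shortest of four loose microscope objectives, 55 mm tall, about 150 g, upright on its brass thread (25 mm across, 5 mm high), front lens up. Straight satin metal barrel 30 mm across from 5 to 37 mm above the foot, then a taper to a flat nose 22 mm across. Point: on its axis half-way up, 27.5 mm above the foot; z up towards the lens. Round: yaw does not matter.
- objective_62 (a point): The second longest of four loose microscope objectives, 62 mm tall, about 180 g, upright on its brass thread (25 mm across, 5 mm high), front lens up. Straight satin metal barrel 30 mm across from 5 to 41 mm above the foot, then a taper to a flat nose 18 mm across. Point: on its axis half-way up, 31 mm above the foot; z up towards the lens. Round: yaw does not matter.
- objective_69 (a point): The longest of four loose microscope objectives, 69 mm tall, about 220 g, upright on its brass thread (25 mm across, 5 mm high), front lens up. Straight satin metal barrel 30 mm across from 5 to 45 mm above the foot, then a taper to a flat nose 15 mm across. Point: on its axis half-way up, 34.5 mm above the foot; z up towards the lens. Round: yaw does not matter.
- seat_1 (a point): Seat 1 of the rack, next to the carrying handle: a shallow round black rubber cup, 46 mm across inside, 52 outside, lip 3 mm above its floor. Point: centre of the cup's floor, 16 mm above the bench; z up, y along the row away from the handle. The handle is a steel loop with a black grip across the end of the rack, 44 mm beyond this point and rising 31 mm above it.
- seat_2 (a point): Seat 2 of the rack, second from the handle: a shallow round black rubber cup, 46 mm across inside, 52 outside, lip 3 mm above its floor. Point: centre of the cup's floor, 16 mm above the bench; z up, y along the row away from the handle. The rack is one fixed aluminium bar 70 mm wide, its top 2 mm below the seat floors; it may lie any way round.
- seat_3 (a point): Seat 3 of the rack, third from the handle: a shallow round black rubber cup, 46 mm across inside, 52 outside, lip 3 mm above its floor. Point: centre of the cup's floor, 16 mm above the bench; z up, y along the row away from the handle. The seats stand in a straight row, 56 mm apart centre to centre; both long sides of the row are free.
- seat_4 (a point): Seat 4 of the rack, last, at the end away from the handle: a shallow round black rubber cup, 46 mm across inside, 52 outside, lip 3 mm above its floor. Point: centre of the cup's floor, 16 mm above the bench; z up, y along the row away from the handle. Beyond it the bar ends after 30 mm.
- eyepiece (a point): Bystander: a spare black eyepiece, 52 mm tall, 38 mm across its head, upright on its 23 mm steel tube among the objectives. Point: on its axis half-way up, 26 mm above its foot. Objectives, eyepiece and bottle start 70 mm or more apart on a flat pale grey mat 4 mm thick; a booklet and tweezers under 5 mm high lie at its edges.
- oil_bottle (a point): Bystander: a small amber dropper bottle of immersion oil, 27 mm across, 72 mm tall, black cap and pointed rubber top, upright among the objectives. Point: on its axis half-way up, 36 mm above its foot. It is the tallest thing near the objectives and the rack.

How it is judged:
By the outcome, as a careful person would: the job done as asked, in the order asked, and still so for the second after the job is handed in, with the robot touching nothing.
It also fails if it takes over 115 s, if anything falls off the work surface, if the arm or the gripper's body presses on something with over 40 N, if the wrist force passes 120 N, or if a joint passes its speed limit or range.

## Robot

A 7-joint arm with a two-finger parallel gripper is mounted at the origin on the work surface. World frame = base frame: x ahead of the robot, y to its left, z up, the work surface at z = 0. Lengths are in m, angles in rad, forces in N, time in s.
With the tool pointing down it reaches from about 0.425 to 1.025 m from the base axis. Payload 9.4 kg.
Tool frame: the origin (TCP) lies midway between the tips of the shut fingers; the grasp point (between the pads) lies 19 mm behind it; z points along the fingers, y is the line along which they close (so a half turn about z gives the same grasp; the last joint's range is limited). The gripper opens to 93 mm and grips with 3 to 60 N. Pads are 15 mm wide; open, the fingers measure 128 mm over their backs; the gripper's body (75 mm by 188 mm) begins 65 mm behind the grasp point.
Start: joints at [-1.24, 0.599, -0.003, 1.599, 0.002, 0.943, -0.08], TCP at [0.288, 0.666, 0.219] pointing down, gripper open.
Joint ranges: [-2.57, 2.57], [-0.35, 1.97], [-1.29, 1.29], [0.11, 2.56], [-1.05, 4.19], [0.11, 1.86], [-2.63, 2.63]. Speed limits (rad/s): [2.22, 2.22, 3.01, 3.01, 3.14, 3.14, 3.14].

## Interface

Orientations are given as a 3x3 rotation matrix whose columns are the frame's x, y, z axes.
In Python, from cell import * gives the robot as it stands.
- The arm moves only by the tool send_rows, never from a script. Its argument "series" is text: rows parted by semicolons, each of 7 numbers parted by spaces: the opening, from 0 (shut) to 1 (fully open), then the shift along the tool's x, y, z in cm, then the turn, a rotation vector about the tool's x, y, z in degrees. A call has 1 to 10 rows; each row is the pose to reach, as a shift and turn from the pose commanded when the call began, along the tool's axes at that moment; what a row does not reach only later rows make up. A row lasts 1/8 s, in which the tool goes at most 62.5 mm and 10.7 degrees, less where a joint would pass 70% of its speed; a pose out of reach is approached as far as the arm can. A call with a gripper value outside its range is refused whole. The fingers move at their own pace and stop on an object; "force" is the grip in N (left out, the last holds). Time passes only in rows, so rows that repeat a pose let the fingers close. It gives the time, the measured TCP pose, the force, the opening and the grip force at its end, in the units of the state.
- get_obs(): the state, without advancing time (a new reading comes with each control period).
- capture(name): name is "scene" or "top" or "wrist"; returns a dict with "color" (420x560x3 uint8, red, green, blue), "depth" (420x560 float32, m along the optical axis (not along the pixel's ray), 0 where there is no reading), "fx", "fy", "cx", "cy" (pixels), "k1" (the pictures are not rectified: a ray, as slopes to the right and down, at radius r is drawn at 1 + k1 r^2 times it, then the intrinsics apply), "R" (3x3) and "t" (3): a world point X has camera coordinates R X + t; the wrist camera has in their place "tool_from_camera" (4x4, takes a point from camera to tool coordinates, whose origin is the TCP and whose axes are the flange's). Camera axes: x right, y down, z forward; pixel columns grow to the right and rows downward; lengths in m; the calibration is good to about 2 mm. A picture is of the moment at which its call begins: read the wrist's pose just before it.
- hand_in(): hands the job in; it is judged then, once.
The state is a dict: "time_s": time; "joints": joint angles; "dq": joint speeds; "joint_efforts": joint torques, N m; "eef_pos": TCP position; "eef_rot": TCP orientation; "force": force on the tool from outside, world axes, zero at the start; "moment": the same for the moment, N m; "gripper_width": opening from 0.0 (shut) to 1.0 (fully open); "gripper_force": force on a finger pad.
Only numpy, scipy, OpenCV 4.12 (cv2) and the standard library are available. Lean on these libraries where they do the work, as an engineer would, in place of code of your own. Each camera call takes 0.05 s, during which the arm holds its last target. There are 200 camera calls.

## Working session

There is one attempt and no reset: what is moved stays moved. The work goes in short steps, Python scripts to look and compute and a tool call to move; the robot and the scene stay as the last step left them, time stands still between calls to the robot, and variables do not carry over. Pictures are saved under pics/ and viewed, at most 14 in all, crops included, and the job is handed in when it is done.

Besides the shell and the picture viewer there is one more tool, called after ">>>" as name(argument=value, ...) on one line, values as JSON. send_rows: Moves the arm, as the interface text tells. Its arguments: {"type":"object","properties":{"series":{"type":"string"},"force":{"type":"number"}},"required":["series"]}

```bash
mkdir -p pics; ls; python3 - <<'E'
from cell import *
import cv2,numpy as np,pickle
o=get_obs();print(o)
d={n:capture(n) for n in("top","scene")}
pickle.dump(d,open('c0.pkl','wb'))
for n in d:
    c=d[n];print(n,c['fx'],c['fy'],c['cx'],c['cy'],c['k1'],c['R'],c['t'])
    cv2.imwrite(f'pics/{n}0.png',cv2.resize(c['color'][:,:,::-1],(800,600),interpolation=cv2.INTER_CUBIC))
E
```

```text
pics
{'time_s': 0.0, 'joints': array([-1.23968795,  0.60010268, -0.00253985,  1.60015171,  0.00181694,
        0.94289884, -0.07979008]), 'dq': array([ 0.00011196, -0.00038956,  0.00249838, -0.0003584 ,  0.00043497,
       -0.0006975 , -0.00118838]), 'joint_efforts': array([-1.26951334e-03, -7.65098548e+01,  1.49668012e+00, -2.52358299e+01,
       -5.25060366e-02,  1.70702644e-02,  1.69697223e-04]), 'eef_pos': array([0.28735857, 0.66507269, 0.21776845]), 'eef_rot': array([[-9.18022246e-01,  3.96528605e-01, -4.69362349e-04],
       [ 3.96528851e-01,  9.18021057e-01, -1.48635505e-03],
       [-1.58497776e-04, -1.55062272e-03, -9.99998785e-01]]), 'force': array([ 0.49499173, -0.28651714,  0.45401076]), 'moment': array([ 9.50399082e-05, -6.16104704e-02,  1.22939977e-02]), 'gripper_force': 0.0, 'gripper_width': 0.9993781682258677}
top 446.78820082609263 446.78820082609263 276.34058226879245 207.23490593781773 -0.03690493333208605 [[-0.03043767 -0.99940699  0.01610032]
 [-0.99905725  0.02992029 -0.03145466]
 [ 0.03095428 -0.01704255 -0.9993755 ]] [0.0138478  0.51929031 1.0139255 ]
scene 412.49089613785173 412.49089613785173 274.4561984372593 208.46531350830807 0.032908562408466076 [[-0.35468929  0.93478484  0.01930831]
 [ 0.62594729  0.25274475 -0.73777373]
 [-0.69453978 -0.24959446 -0.67477189]] [ 0.2077846  -0.29917832  1.2736922 ]
```

View pics/top0.png

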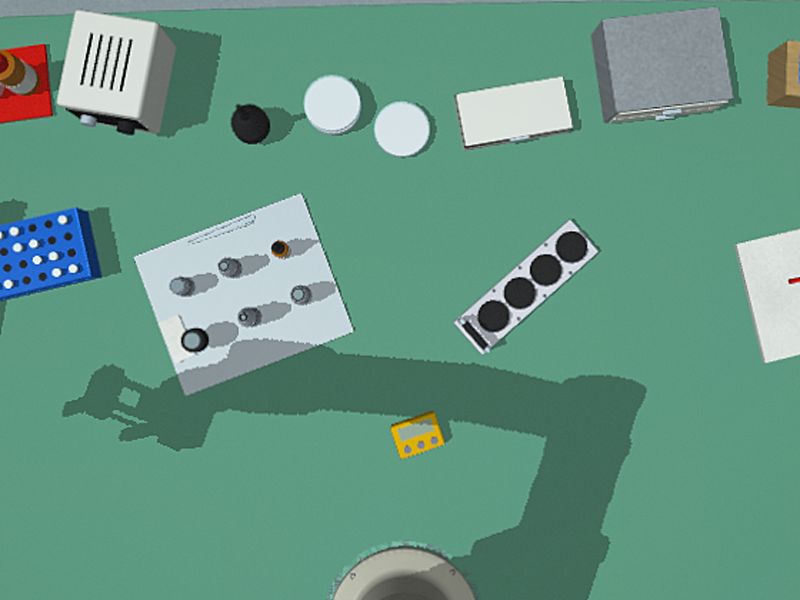

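View pics/scene0.png

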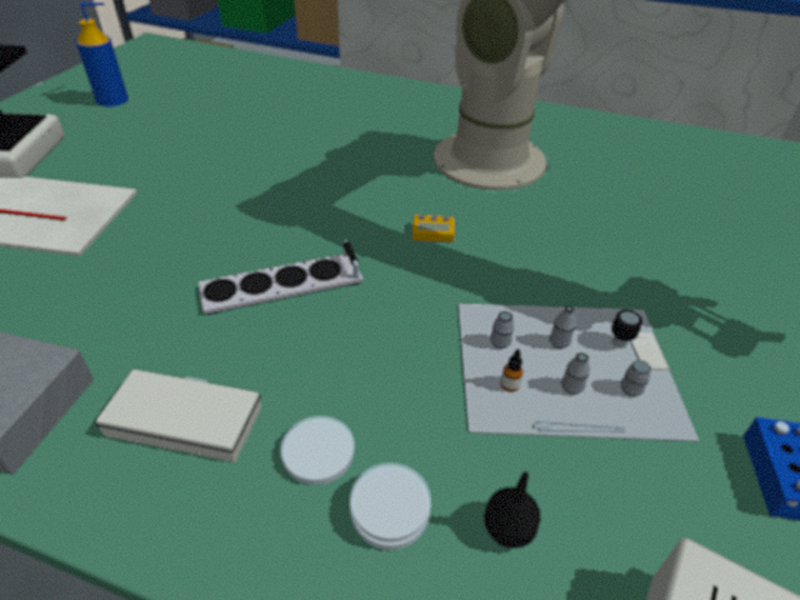

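The top view shows the objective noses near (181,286), (229,267), (301,294) and (249,316). The bottle is at (280,247) and the eyepiece at (194,340). The seats are at (493,316), (520,293), (545,269) and (571,246), with the handle at the lower-left end near (473,335).

```bash
cat > h.py <<'E'
import numpy as np,cv2
from scipy import ndimage as ndi
def rays(c,uv):
    K=np.array([[c['fx'],0,c['cx']],[0,c['fy'],c['cy']],[0,0,1.]])
    p=cv2.undistortPoints(np.array(uv,float).reshape(-1,1,2),K,np.array([c['k1'],0,0,0.]))[:,0]
    return np.c_[p,np.ones(len(p))]
def ext(c,o=None):  # R,t world->cam
    if 'R' in c: return np.array(c['R']),np.array(c['t'])
    T=np.eye(4);T[:3,:3]=o['eef_rot'];T[:3,3]=o['eef_pos'];M=np.linalg.inv(T@np.array(c['tool_from_camera']));return M[:3,:3],M[:3,3]
def cloud(c,o=None):
    R,t=ext(c,o);h,w=c['depth'].shape;v,u=np.mgrid[:h,:w]
    P=rays(c,np.c_[u.ravel(),v.ravel()])*c['depth'].reshape(-1,1)
    return ((P-t)@R).reshape(h,w,3)
def atz(c,uv,z,o=None):
    R,t=ext(c,o);d=rays(c,uv)@R;C=-R.T@t
    return C+d*((z-C[2])/d[:,2:3])
E
python3 - <<'E'
import pickle
from h import *
d=pickle.load(open('c0.pkl','rb'));c=d['top'];P=cloud(c)
print('mat z',np.median(P[240:260,110:120,2]),'bench',np.median(P[270:280,280:300,2]))
print('bar z', P[160:240,330:410,2].max())
s=0.7
seats=atz(c,np.array([(493,316),(520,293),(545,269),(571,246)])*s,.016);print(seats, np.diff(seats,axis=0))
for n in d:
  P=cloud(d[n]);Z=P[...,2]
  m=(Z>.018)&(Z<.1)&(P[...,0]>.35)&(P[...,0]<.75)&(P[...,1]>.1)&(P[...,1]<.62)
  l,k=ndi.label(m);print(n)
  for i in range(1,k+1):
    q=P[l==i]
    if len(q)<15: continue
    zt=np.percentile(q[:,2],97);t=q[q[:,2]>zt-.006]
    print(len(q),'ztop',round(zt*1e3,1),'topcen',t[:,:2].mean(0).round(4),'cen',q[:,:2].mean(0).round(4),'ext',np.ptp(t[:,:2],axis=0).round(3),[a.mean().round() for a in np.where(l==i)[::-1]])
E
```

```text
mat z 9.141783573263513e-06 bench -0.0004710701555142583
bar z 1.0294034494211557
[[ 0.48276935 -0.15711606  0.016     ]
 [ 0.51810951 -0.20168416  0.016     ]
 [ 0.55531789 -0.24335467  0.016     ]
 [ 0.59107837 -0.28685497  0.016     ]] [[ 0.03534016 -0.04456809  0.        ]
 [ 0.03720838 -0.04167052  0.        ]
 [ 0.03576048 -0.0435003   0.        ]]
top
3207 ztop 48.4 topcen [0.6025 0.5485] cen [0.6047 0.5429] ext [0.13 0.14] [np.float64(31.0), np.float64(176.0)]
131 ztop 74.1 topcen [0.5975 0.1765] cen [0.596  0.1738] ext [0.007 0.007] [np.float64(196.0), np.float64(174.0)]
179 ztop 67.4 topcen [0.5715 0.2563] cen [0.57   0.2524] ext [0.018 0.018] [np.float64(160.0), np.float64(187.0)]
172 ztop 54.9 topcen [0.5444 0.3319] cen [0.5438 0.328 ] ext [0.022 0.022] [np.float64(127.0), np.float64(200.0)]
156 ztop 61.9 topcen [0.5254 0.1462] cen [0.5245 0.1438] ext [0.02 0.02] [np.float64(210.0), np.float64(206.0)]
183 ztop 74.2 topcen [0.4931 0.2267] cen [0.4932 0.223 ] ext [0.013 0.015] [np.float64(174.0), np.float64(222.0)]
275 ztop 59.0 topcen [0.4597 0.31  ] cen [0.46   0.3073] ex
[... 159 characters left out ...]
float64(228.0)]
380 ztop 57.2 topcen [0.465  0.3103] cen [0.4703 0.3093] ext [0.04  0.035] [np.float64(438.0), np.float64(227.0)]
283 ztop 60.0 topcen [0.5303 0.1467] cen [0.5361 0.1474] ext [0.025 0.02 ] [np.float64(352.0), np.float64(229.0)]
279 ztop 73.2 topcen [0.6026 0.1772] cen [0.6075 0.1772] ext [0.007 0.009] [np.float64(359.0), np.float64(258.0)]
379 ztop 66.7 topcen [0.5762 0.2563] cen [0.5823 0.2562] ext [0.017 0.019] [np.float64(404.0), np.float64(260.0)]
327 ztop 53.7 topcen [0.5489 0.3322] cen [0.5542 0.3308] ext [0.026 0.024] [np.float64(446.0), np.float64(263.0)]
1619 ztop 45.0 topcen [0.6106 0.4966] cen [0.6158 0.4927] ext [0.117 0.046] [np.float64(545.0), np.float64(319.0)]
```

Tops at 52, 59, 66 and 73 mm plus a bias of about 1 to 2 mm identify all four objectives. Next I move over the mat with the closing axis square to the rack row.

```bash
cat >> h.py <<'E'
from scipy.spatial.transform import Rotation as Ro
def go(o,pos,yaw=39.9):
    a=np.deg2rad(yaw);y=np.array([np.cos(a),np.sin(a),0]);z=np.array([0,0,-1.]);Rt=np.c_[np.cross(y,z),y,z]
    R=o['eef_rot'];U,_,V=np.linalg.svd(R);R=U@V
    print('shift cm',(R.T@(np.array(pos)-o['eef_pos'])*100).round(2),'turn',np.rad2deg(Ro.from_matrix(R.T@Rt).as_rotvec()).round(2))
E
python3 - <<'E'
from cell import *
from h import *
go(get_obs(),[.50,.24,.30])
E
```

```text
shift cm [-36.38 -30.61  -8.17] turn [-0.08  0.03 26.74]
```

>>> send_rows(series="0.65 -3.6 -3.1 -2 0 0 4; 0.65 -8 -7 -5 0 0 10; 0.65 -12.5 -10.5 -8.2 0 0 16; 0.65 -17 -14.5 -8.2 0 0 22; 0.65 -22 -18.5 -8.2 0 0 26.7; 0.65 -27 -22.5 -8.2 0 0 26.7; 0.65 -31 -26 -8.2 0 0 26.7; 0.65 -34.5 -29 -8.2 0 0 26.7; 0.65 -36.4 -30.6 -8.2 0 0 26.7; 0.65 -36.4 -30.6 -8.2 0 0 26.7", force=15)

```text
time_s: 1.35
eef_pos: [0.501, 0.2382, 0.3006]
eef_rot: [[-0.639, 0.769, 0.0], [0.769, 0.639, -0.001], [-0.001, -0.0, -1.0]]
force: [-0.3, 0.2, -0.7]
gripper_width: 0.65
gripper_force: 0.0
```

```bash
python3 - <<'E'
from cell import *
from h import *
o=get_obs();c=capture('wrist');print(o['eef_pos'],o['dq'].round(3),o['eef_rot'].round(4),c['tool_from_camera'])
cv2.imwrite('pics/w1.png',cv2.resize(c['color'][:,:,::-1],(800,600),interpolation=cv2.INTER_CUBIC))
P=cloud(c,o);Z=P[...,2]
m=(Z>.018)&(Z<.1)
l,k=ndi.label(m)
for i in range(1,k+1):
    q=P[l==i]
    if len(q)<60: continue
    zt=np.percentile(q[:,2],95);t=q[q[:,2]>zt-.003]
    print(len(q),'ztop',round(zt*1e3,1),'topcen',((t[:,:2].max(0)+t[:,:2].min(0))/2).round(4),'ext',np.ptp(t[:,:2],axis=0).round(3),[a.mean().round() for a in np.where(l==i)[::-1]])
E
```

```text
[0.50102179 0.2382386  0.30056844] [-0.038  0.005 -0.043 -0.006 -0.009 -0.001 -0.025] [[-6.390e-01  7.692e-01  1.000e-04]
 [ 7.692e-01  6.390e-01 -6.000e-04]
 [-5.000e-04 -3.000e-04 -1.000e+00]] [[-5.47630601e-04 -9.60982220e-01 -2.76609605e-01  7.63295864e-02]
 [ 9.99999739e-01 -3.95671615e-04 -6.05174472e-04  8.90452803e-05]
 [ 4.72115339e-04 -2.76609864e-01  9.60982185e-01 -1.65779017e-01]
 [ 0.00000000e+00  0.00000000e+00  0.00000000e+00  1.00000000e+00]]
8527 ztop 47.4 topcen [0.6132 0.5358] ext [0.094 0.094] [np.float64(513.0), np.float64(50.0)]
860 ztop 57.4 topcen [0.4612 0.3094] ext [0.036 0.036] [np.float64(295.0), np.float64(113.0)]
541 ztop 53.5 topcen [0.5462 0.3319] ext [0.024 0.024] [np.float64(357.0), np.float64(144.0)]
516 ztop 73.7 topcen [0.4949 0.2266] ext [0.014 0.015] [np.float64(272.0), np.float64(183.0)]
521 ztop 66.9 topcen [0.5727 0.2561] ext [0.017 0.017] [np.float64(333.0), np.float64(203.0)]
3289 ztop 93.5 topcen [0.8156 0.3761] ext [0.042 0.028] [np.float64(541.0), np.float64(253.0)]
2048 ztop 24.1 topcen [ 0.3011 -0.029 ] ext [0.069 0.082] [np.float64(47.0), np.float64(233.0)]
515 ztop 60.3 topcen [0.5269 0.1463] ext [0.021 0.022] [np.float64(253.0), np.float64(243.0)]
422 ztop 71.8 topcen [0.5993 0.1767] ext [0.008 0.008] [np.float64(309.0), np.float64(259.0)]
696 ztop 31.7 topcen [0.8146 0.0735] ext [0.061 0.055] [np.float64(366.0), np.float64(384.0)]
```

View pics/w1.png

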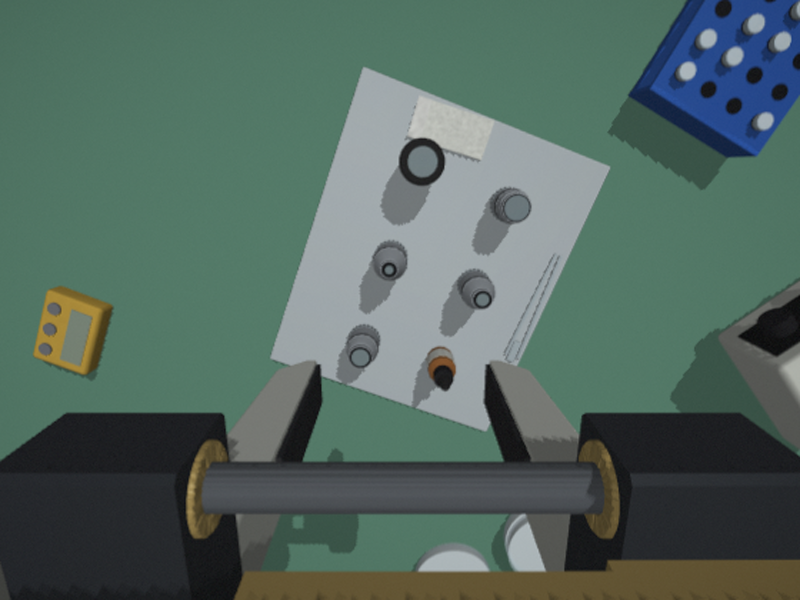

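The wrist view agrees with the first fixes: eyepiece (422,161), 48 at (512,205), 69 at (389,268), 62 at (482,298), 55 at (360,355) and bottle (442,368). I'll express everything in the fixed tool axes.

```bash
python3 - <<'E'
from cell import *
from h import *
o=get_obs();R=o['eef_rot'];print(o['eef_pos'],o['dq'].round(3))
for n,p in dict(now=o['eef_pos'],o48=(.546,.332,0),o55=(.527,.1463,0),o62=(.5727,.256,0),o69=(.495,.2266,0),s1=(.4828,-.157,0),s2=(.5186,-.2004,0),s3=(.5549,-.2435,0),s4=(.5909,-.2868,0)).items(): print(n,(R.T@np.array(p)*100).round(2))
E
```

```text
[0.50030352 0.23994835 0.30047417] [-0.027  0.001 -0.024 -0.003 -0.003 -0.    -0.007]
now [-13.63  53.78 -30.07]
o48 [-9.500e+00  6.319e+01 -2.000e-02]
o55 [-2.254e+01  4.983e+01 -2.000e-02]
o62 [-1.704e+01  6.037e+01 -2.000e-02]
o69 [-1.432e+01  5.252e+01 -2.000e-02]
s1 [-4.299e+01  2.701e+01 -2.000e-02]
s2 [-4.862e+01  2.697e+01 -2.000e-02]
s3 [-5.425e+01  2.700e+01 -2.000e-02]
s4 [-5.988e+01  2.699e+01 -2.000e-02]
```

>>> send_rows(series="0.65 1.5 3.5 4 0 0 0; 0.65 3 7 9 0 0 0; 0.65 4.1 9.4 14 0 0 0; 0.65 4.1 9.4 18 0 0 0; 0.65 4.1 9.4 22 0 0 0; 0.65 4.1 9.4 25.5 0 0 0; 0.65 4.1 9.4 28 0 0 0; 0.65 4.1 9.4 29 0 0 0; 0.65 4.1 9.4 29 0 0 0; 0.65 4.1 9.4 29 0 0 0")

```text
time_s: 2.65
eef_pos: [0.5464, 0.3327, 0.0116]
eef_rot: [[-0.642, 0.767, 0.001], [0.767, 0.642, 0.001], [-0.0, 0.001, -1.0]]
force: [-0.1, -0.1, 0.1]
gripper_width: 0.648
gripper_force: 0.0
```

>>> send_rows(series="0.2 0 0 0 0 0 0; 0.2 0 0 0 0 0 0; 0.2 0 0 0 0 0 0; 0.2 0 0 0 0 0 0; 0.2 0 0 0 0 0 0; 0.2 0 0 0 0 0 0", force=15)

```text
time_s: 3.4
eef_pos: [0.5462, 0.3321, 0.0108]
eef_rot: [[-0.642, 0.767, 0.0], [0.767, 0.642, 0.0], [-0.0, 0.0, -1.0]]
force: [-0.6, -0.3, 3.9]
gripper_width: 0.317
gripper_force: 15.0
```

>>> send_rows(series="0.2 0 0 -2 0 0 0; 0.2 0 0 -5 0 0 0; 0.2 0 0 -8.5 0 0 0; 0.2 -1.2 -1.3 -11 0 0 0; 0.2 -3.5 -3.8 -11 0 0 0; 0.2 -6.5 -7 -11 0 0 0; 0.2 -9.5 -10.3 -11 0 0 0; 0.2 -12.5 -13.5 -11 0 0 0; 0.2 -15.5 -16.7 -11 0 0 0; 0.2 -18.5 -20 -11 0 0 0")

```text
time_s: 4.65
eef_pos: [0.5114, 0.0605, 0.1217]
eef_rot: [[-0.642, 0.767, 0.001], [0.767, 0.642, 0.0], [-0.001, 0.001, -1.0]]
force: [1.0, -0.6, -1.3]
gripper_width: 0.317
gripper_force: 15.0
```

>>> send_rows(series="0.2 -3 -3.2 0 0 0 0; 0.2 -6 -6.5 0 0 0 0; 0.2 -9 -9.7 0 0 0 0; 0.2 -12 -13 0 0 0 0; 0.2 -14 -15.2 0 0 0 0; 0.2 -15 -16.2 0 0 0 0; 0.2 -15 -16.2 0 0 0 0; 0.2 -15 -16.2 0 0 0 0")

```text
time_s: 5.65
eef_pos: [0.4839, -0.1558, 0.1208]
eef_rot: [[-0.643, 0.766, 0.0], [0.766, 0.643, 0.001], [0.0, 0.001, -1.0]]
force: [-0.0, 0.0, -1.4]
gripper_width: 0.318
gripper_force: 15.0
```

```bash
python3 - <<'E'
from cell import *
from h import *
o=get_obs();c=capture('wrist');print(o['eef_pos'],o['gripper_width'],o['force'])
cv2.imwrite('pics/w2.png',cv2.resize(c['color'][:,:,::-1],(800,600),interpolation=cv2.INTER_CUBIC))
E
```

```text
[ 0.48390414 -0.1557996   0.12079381] 0.3175314315648409 [-0.04375403  0.0449834  -1.37490866]
```

View pics/w2.png

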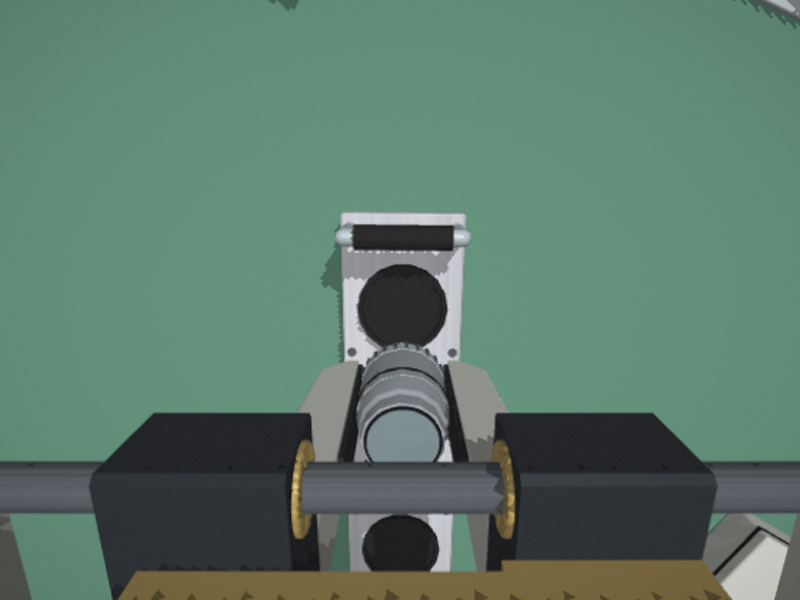

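Seat 1's cup is at (403,308), with the handle at (403,237). The held objective is upright between the pads. I'll check the seat position from this view.

```bash
python3 - <<'E'
from cell import *
from h import *
o=get_obs();c=capture('wrist')
# cup outer extents (lip z .019)
p=atz(c,np.array([(403,308),(357,308),(448,308),(403,264)])*.7,.017,o);print(p.round(4),np.linalg.norm(p[1]-p[2]))
go(o,[p[0][0],p[0][1],.0228],39.9)
E
```

```text
[[ 0.485  -0.1566  0.017 ]
 [ 0.4648 -0.1736  0.017 ]
 [ 0.5048 -0.14    0.017 ]
 [ 0.4685 -0.137   0.017 ]] 0.052304792506780884
shift cm [-0.15  0.02  9.79] turn [ 0.02 -0.02  0.15]
```

>>> send_rows(series="0.2 -0.1 0 2 0 0 0; 0.2 -0.1 0 5 0 0 0; 0.2 -0.1 0 7.5 0 0 0; 0.2 -0.1 0 8.7 0 0 0; 0.2 -0.1 0 9.2 0 0 0; 0.2 -0.1 0 9.4 0 0 0; 0.2 -0.1 0 9.6 0 0 0; 0.2 -0.1 0 9.7 0 0 0; 0.2 -0.1 0 9.8 0 0 0; 0.2 -0.1 0 9.8 0 0 0")

```text
time_s: 7.0
eef_pos: [0.4843, -0.158, 0.0228]
eef_rot: [[-0.642, 0.767, 0.0], [0.767, 0.642, -0.0], [-0.0, 0.0, -1.0]]
force: [-0.4, -0.8, 0.7]
gripper_width: 0.319
gripper_force: 15.0
```

>>> send_rows(series="0.4 0 0 0 0 0 0; 0.62 0 0 0 0 0 0; 0.62 0 0 0 0 0 0; 0.62 0 0 -1 0 0 0; 0.62 0 0 -3.5 0 0 0; 0.62 0 0 -7 0 0 0; 0.62 0 0 -9.7 0 0 0; 0.62 1.5 1.7 -9.7 0 0 0; 0.62 4 4.5 -9.7 0 0 0; 0.62 7 7.8 -9.7 0 0 0")

```text
time_s: 8.25
eef_pos: [0.4993, -0.0538, 0.1205]
eef_rot: [[-0.64, 0.768, 0.001], [0.768, 0.64, -0.0], [-0.001, 0.001, -1.0]]
force: [0.2, 0.0, 0.5]
gripper_width: 0.62
gripper_force: 0.0
```

>>> send_rows(series="0.62 3 3.3 0 0 0 0; 0.62 6 6.7 0 0 0 0; 0.62 9 10 0 0 0 0; 0.62 11.5 12.8 0 0 0 0; 0.62 13.2 14.6 0 0 0 0; 0.62 13.6 15 0 0 0 0; 0.62 13.6 15 0 0 0 0; 0.62 13.6 15 0 0 0 0")

```text
time_s: 9.25
eef_pos: [0.5267, 0.1448, 0.1198]
eef_rot: [[-0.641, 0.768, -0.0], [0.768, 0.641, -0.001], [-0.0, -0.0, -1.0]]
force: [-0.5, -0.6, -0.2]
gripper_width: 0.622
gripper_force: 0.0
```

```bash
python3 - <<'E'
from cell import *
from h import *
o=get_obs();print(o['eef_pos'])
go(o,[.527,.1463,.012],39.9)
c=capture('top');P=cloud(c);Z=P[...,2]
m=(Z>.045)&(Z<.1)&(P[...,0]<.65)&(P[...,0]>.4)&(P[...,1]<-.1);q=P[m]
if len(q): print(len(q),q.mean(0),q[:,2].max())
E
```

```text
[0.52668313 0.14484932 0.11982062]
shift cm [ 0.1   0.12 10.78] turn [-0.03  0.02 -0.06]
219 [ 0.47283664 -0.14491474  0.0561508 ] 0.06988101792850913
```

>>> send_rows(series="0.62 0.1 0.1 3 0 0 0; 0.62 0.1 0.1 6.5 0 0 0; 0.62 0.1 0.1 9.3 0 0 0; 0.62 0.1 0.1 10.5 0 0 0; 0.62 0.1 0.1 10.7 0 0 0; 0.62 0.1 0.1 10.7 0 0 0; 0.2 0.1 0.1 10.7 0 0 0; 0.2 0.1 0.1 10.7 0 0 0; 0.2 0.1 0.1 10.7 0 0 0; 0.2 0.1 0.1 10.7 0 0 0")

```text
time_s: 10.55
eef_pos: [0.527, 0.1478, 0.0129]
eef_rot: [[-0.642, 0.767, 0.0], [0.767, 0.642, 0.0], [-0.0, 0.0, -1.0]]
force: [-0.4, -0.2, 4.8]
gripper_width: 0.315
gripper_force: 15.0
```

>>> send_rows(series="0.2 0 0 0 0 0 0; 0.2 0 0 0 0 0 0; 0.2 0 0 -1 0 0 0; 0.2 0 0 -3.5 0 0 0; 0.2 0 0 -7 0 0 0; 0.2 0 0 -10 0 0 0; 0.2 -1.5 -1.3 -11 0 0 0; 0.2 -4 -3.5 -11 0 0 0; 0.2 -7 -6.1 -11 0 0 0; 0.2 -10 -8.8 -11 0 0 0")

```text
time_s: 11.8
eef_pos: [0.5228, 0.0121, 0.1221]
eef_rot: [[-0.642, 0.767, -0.001], [0.767, 0.642, -0.001], [0.0, -0.001, -1.0]]
force: [0.4, -0.1, -2.3]
gripper_width: 0.321
gripper_force: 15.0
```

>>> send_rows(series="0.2 -3 -2.6 0 0 0 0; 0.2 -6 -5.2 0 0 0 0; 0.2 -9 -7.8 0 0 0 0; 0.2 -12 -10.4 0 0 0 0; 0.2 -14.5 -12.5 0 0 0 0; 0.2 -16 -13.8 0 0 0 0; 0.2 -16.2 -14 0 0 0 0; 0.2 -16.2 -14 0 0 0 0; 0.2 -16.2 -14 0 0 0 0")

```text
time_s: 12.92
eef_pos: [0.5205, -0.198, 0.1226]
eef_rot: [[-0.643, 0.765, -0.0], [0.765, 0.643, 0.001], [0.001, 0.0, -1.0]]
force: [0.1, -0.7, -1.5]
gripper_width: 0.321
gripper_force: 15.0
```

```bash
python3 - <<'E'
from cell import *
from h import *
o=get_obs();c=capture('wrist');print(o['eef_pos'],o['force'])
go(o,[.5205,-.1998,.025],39.9)
cv2.imwrite('pics/w3.png',cv2.resize(c['color'][:,:,::-1],(800,600),interpolation=cv2.INTER_CUBIC))
E
```

```text
[ 0.52046553 -0.19798644  0.12257718] [ 0.11040776 -0.73576336 -1.45959034]
shift cm [-0.15 -0.12  9.76] turn [ 0.02 -0.03  0.15]
```

View pics/w3.png

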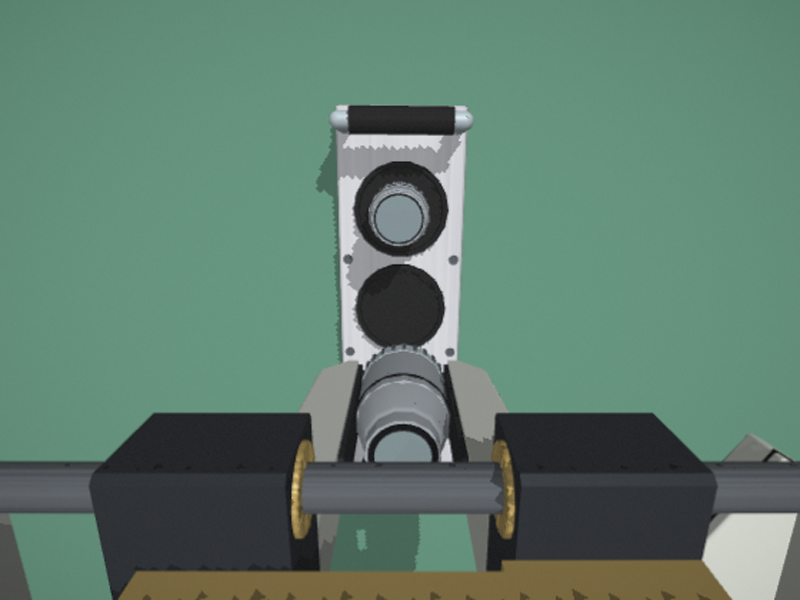

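48 stands centred in seat 1 (cup at 400,210), and seat 2 (400,307) lines up with the held objective. Lowering now.

>>> send_rows(series="0.2 -0.1 0 2 0 0 0; 0.2 -0.1 0 5 0 0 0; 0.2 -0.1 0 7.5 0 0 0; 0.2 -0.1 0 8.7 0 0 0; 0.2 -0.1 0 9.2 0 0 0; 0.2 -0.1 0 9.4 0 0 0; 0.2 -0.1 0 9.6 0 0 0; 0.2 -0.1 0 9.7 0 0 0; 0.2 -0.1 0 9.8 0 0 0; 0.2 -0.1 0 9.8 0 0 0")

```text
time_s: 14.22
eef_pos: [0.5211, -0.2003, 0.0249]
eef_rot: [[-0.642, 0.767, 0.001], [0.767, 0.642, -0.0], [-0.0, 0.0, -1.0]]
force: [-0.9, 0.4, 2.7]
gripper_width: 0.317
gripper_force: 15.0
```

>>> send_rows(series="0.4 0 0 0 0 0 0; 0.62 0 0 0 0 0 0; 0.62 0 0 0 0 0 0; 0.62 0 0 -1 0 0 0; 0.62 0 0 -3.5 0 0 0; 0.62 0 0 -7 0 0 0; 0.62 0 0 -9.7 0 0 0; 0.62 1.7 1.8 -9.7 0 0 0; 0.62 4.5 4.7 -9.7 0 0 0; 0.62 7.8 8.2 -9.7 0 0 0")

```text
time_s: 15.48
eef_pos: [0.5339, -0.0875, 0.1225]
eef_rot: [[-0.64, 0.768, 0.001], [0.768, 0.64, -0.0], [-0.001, 0.001, -1.0]]
force: [1.3, 0.2, 0.5]
gripper_width: 0.62
gripper_force: 0.0
```

>>> send_rows(series="0.62 3.5 3.7 0 0 0 0; 0.62 7 7.4 0 0 0 0; 0.62 10.5 11 0 0 0 0; 0.62 14 14.7 0 0 0 0; 0.62 17.5 18.3 0 0 0 0; 0.62 20.5 21.5 0 0 0 0; 0.62 23 24 0 0 0 0; 0.62 24 25.1 0 0 0 0; 0.62 24 25.1 0 0 0 0; 0.62 24 25.1 0 0 0 0")

```text
time_s: 16.73
eef_pos: [0.5722, 0.2552, 0.1218]
eef_rot: [[-0.64, 0.768, -0.0], [0.768, 0.64, -0.001], [-0.001, -0.001, -1.0]]
force: [0.5, -0.4, -0.6]
gripper_width: 0.618
gripper_force: 0.0
```

```bash
python3 - <<'E'
from cell import *
from h import *
o=get_obs();print(o['eef_pos'])
go(o,[.5727,.2561,.012],39.9)
E
```

```text
[0.57217239 0.25520628 0.12181795]
shift cm [ 0.04  0.11 10.98] turn [-0.05  0.04 -0.08]
```

>>> send_rows(series="0.62 0 0 3 0 0 0; 0.62 0 0 6.5 0 0 0; 0.62 0 0 9.3 0 0 0; 0.62 0 0 10.6 0 0 0; 0.62 0 0 10.9 0 0 0; 0.62 0 0 10.9 0 0 0; 0.2 0 0 10.9 0 0 0; 0.2 0 0 10.9 0 0 0; 0.2 0 0 10.9 0 0 0; 0.2 0 0 10.9 0 0 0")

```text
time_s: 17.98
eef_pos: [0.5723, 0.2575, 0.013]
eef_rot: [[-0.642, 0.767, 0.001], [0.767, 0.642, 0.0], [-0.0, 0.001, -1.0]]
force: [-0.2, 0.6, 2.3]
gripper_width: 0.32
gripper_force: 15.0
```

>>> send_rows(series="0.2 0 0 0 0 0 0; 0.2 0 0 0 0 0 0; 0.2 0 0 -1 0 0 0; 0.2 0 0 -3.5 0 0 0; 0.2 0 0 -7 0 0 0; 0.2 0 0 -10 0 0 0; 0.2 -1.6 -1.4 -11 0 0 0; 0.2 -4.2 -3.8 -11 0 0 0; 0.2 -7.2 -6.5 -11 0 0 0; 0.2 -10.2 -9.2 -11 0 0 0")

```text
time_s: 19.23
eef_pos: [0.566, 0.1171, 0.122]
eef_rot: [[-0.641, 0.767, -0.001], [0.767, 0.641, -0.001], [0.0, -0.002, -1.0]]
force: [0.1, -1.5, -1.6]
gripper_width: 0.321
gripper_force: 15.0
```

>>> send_rows(series="0.2 -3.2 -2.8 0 0 0 0; 0.2 -6.5 -5.8 0 0 0 0; 0.2 -10 -8.9 0 0 0 0; 0.2 -13.5 -12 0 0 0 0; 0.2 -17 -15.1 0 0 0 0; 0.2 -20.5 -18.2 0 0 0 0; 0.2 -23.5 -20.9 0 0 0 0; 0.2 -26 -23.1 0 0 0 0; 0.2 -27.1 -24.1 0 0 0 0; 0.2 -27.1 -24.1 0 0 0 0")

```text
time_s: 20.48
eef_pos: [0.5552, -0.2433, 0.1221]
eef_rot: [[-0.64, 0.768, -0.001], [0.768, 0.64, 0.0], [0.001, -0.001, -1.0]]
force: [0.5, -0.7, -0.9]
gripper_width: 0.318
gripper_force: 15.0
```

>>> send_rows(series="0.2 0 0 0 0 0 0; 0.2 0 0 0 0 0 0")

```text
time_s: 20.72
eef_pos: [0.5565, -0.2407, 0.1226]
eef_rot: [[-0.644, 0.765, -0.0], [0.765, 0.644, 0.001], [0.001, 0.0, -1.0]]
force: [-0.3, -0.0, -2.5]
gripper_width: 0.318
gripper_force: 15.0
```

```bash
python3 - <<'E'
from cell import *
from h import *
o=get_obs();c=capture('wrist');print(o['eef_pos'],o['force'])
go(o,[.5565,-.2428,.025],39.9)
cv2.imwrite('pics/w4.png',cv2.resize(c['color'][:,:,::-1],(800,600),interpolation=cv2.INTER_CUBIC))
E
```

```text
[ 0.55650341 -0.24074657  0.1226085 ] [-0.2646002  -0.00943566 -2.46343423]
shift cm [-0.16 -0.14  9.76] turn [ 0.02 -0.03  0.16]
```

View pics/w4.png

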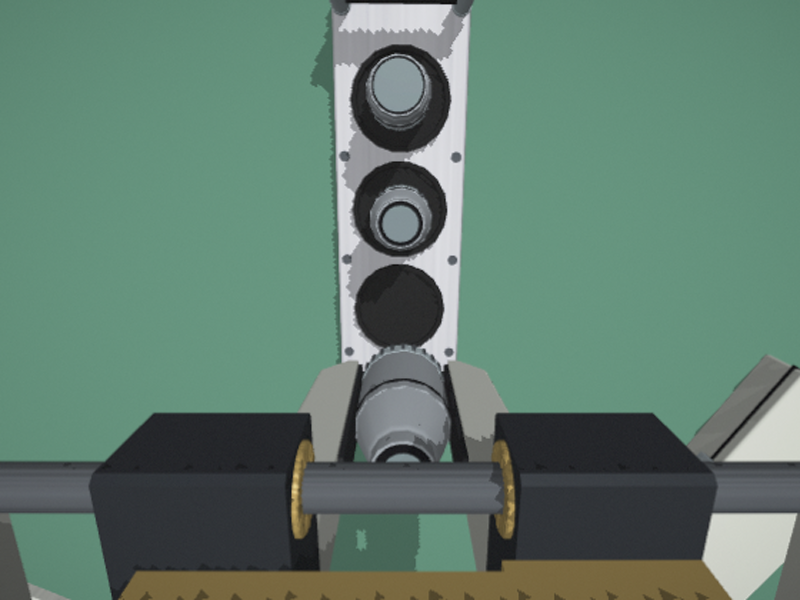

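The first two stand upright and centred at (398,90) and (400,220), and seat 3 (399,307) is empty and aligned. Lowering.

>>> send_rows(series="0.2 -0.1 0 2 0 0 0; 0.2 -0.1 0 5 0 0 0; 0.2 -0.1 0 7.5 0 0 0; 0.2 -0.1 0 8.7 0 0 0; 0.2 -0.1 0 9.2 0 0 0; 0.2 -0.1 0 9.4 0 0 0; 0.2 -0.1 0 9.6 0 0 0; 0.2 -0.1 0 9.7 0 0 0; 0.2 -0.1 0 9.8 0 0 0; 0.2 -0.1 0 9.8 0 0 0")

```text
time_s: 22.02
eef_pos: [0.5571, -0.2433, 0.025]
eef_rot: [[-0.642, 0.767, 0.001], [0.767, 0.642, -0.0], [-0.0, 0.0, -1.0]]
force: [0.4, -0.7, 0.2]
gripper_width: 0.32
gripper_force: 15.0
```

>>> send_rows(series="0.2 0 0 0.05 0 0 0; 0.4 0 0 0.05 0 0 0; 0.62 0 0 0.05 0 0 0; 0.62 0 0 -0.5 0 0 0; 0.62 0 0 -3.5 0 0 0; 0.62 0 0 -7 0 0 0; 0.62 0 0 -9.7 0 0 0; 0.62 2 1.3 -9.7 0 0 0; 0.62 5 3.2 -9.7 0 0 0; 0.62 9 5.7 -9.7 0 0 0")

```text
time_s: 23.28
eef_pos: [0.5428, -0.1375, 0.1221]
eef_rot: [[-0.64, 0.768, 0.001], [0.768, 0.64, -0.0], [-0.001, 0.0, -1.0]]
force: [-0.4, -0.2, 0.9]
gripper_width: 0.616
gripper_force: 0.0
```

>>> send_rows(series="0.62 4.2 2.7 0 0 0 0; 0.62 8.4 5.3 0 0 0 0; 0.62 12.6 8 0 0 0 0; 0.62 16.8 10.7 0 0 0 0; 0.62 21 13.3 0 0 0 0; 0.62 25 15.8 0 0 0 0; 0.62 28.5 18 0 0 0 0; 0.62 31.1 19.7 0 0 0 0; 0.62 31.1 19.7 0 0 0 0; 0.62 31.1 19.7 0 0 0 0")

```text
time_s: 24.52
eef_pos: [0.4942, 0.2265, 0.1218]
eef_rot: [[-0.642, 0.767, 0.0], [0.767, 0.642, -0.001], [-0.0, -0.0, -1.0]]
force: [-0.2, -0.1, -0.7]
gripper_width: 0.621
gripper_force: 0.0
```

```bash
python3 - <<'E'
from cell import *
from h import *
o=get_obs();print(o['eef_pos'])
go(o,[.495,.2266,.012],39.9)
E
```

```text
[0.49421012 0.22654666 0.12176773]
shift cm [-0.04  0.07 10.98] turn [-0.02  0.02  0.02]
```

>>> send_rows(series="0.62 0 0 3 0 0 0; 0.62 0 0 6.5 0 0 0; 0.62 0 0 9.3 0 0 0; 0.62 0 0 10.6 0 0 0; 0.62 0 0 10.9 0 0 0; 0.62 0 0 10.9 0 0 0; 0.2 0 0 10.9 0 0 0; 0.2 0 0 10.9 0 0 0; 0.2 0 0 10.9 0 0 0; 0.2 0 0 10.9 0 0 0")

```text
time_s: 25.78
eef_pos: [0.4944, 0.2275, 0.013]
eef_rot: [[-0.642, 0.767, 0.001], [0.767, 0.642, 0.0], [-0.0, 0.001, -1.0]]
force: [-0.3, 0.7, 3.9]
gripper_width: 0.32
gripper_force: 15.0
```

>>> send_rows(series="0.2 0 0 0 0 0 0; 0.2 0 0 0 0 0 0; 0.2 0 0 -1 0 0 0; 0.2 0 0 -3.5 0 0 0; 0.2 0 0 -7 0 0 0; 0.2 0 0 -10 0 0 0; 0.2 -1.8 -1 -11 0 0 0; 0.2 -4.5 -2.5 -11 0 0 0; 0.2 -7.7 -4.3 -11 0 0 0; 0.2 -11 -6.2 -11 0 0 0")

```text
time_s: 27.02
eef_pos: [0.5168, 0.1006, 0.1221]
eef_rot: [[-0.642, 0.767, -0.001], [0.767, 0.642, -0.001], [0.0, -0.001, -1.0]]
force: [-0.3, -0.4, -1.4]
gripper_width: 0.319
gripper_force: 15.0
```

>>> send_rows(series="0.2 -3.8 -2.1 0 0 0 0; 0.2 -8 -4.4 0 0 0 0; 0.2 -12.3 -6.8 0 0 0 0; 0.2 -16.6 -9.2 0 0 0 0; 0.2 -21 -11.6 0 0 0 0; 0.2 -25 -13.8 0 0 0 0; 0.2 -29 -16 0 0 0 0; 0.2 -32 -17.7 0 0 0 0; 0.2 -34 -18.8 0 0 0 0; 0.2 -34.7 -19.2 0 0 0 0")

```text
time_s: 28.28
eef_pos: [0.5919, -0.2877, 0.122]
eef_rot: [[-0.64, 0.768, -0.001], [0.768, 0.64, 0.0], [0.001, -0.001, -1.0]]
force: [0.4, 1.8, -2.2]
gripper_width: 0.318
gripper_force: 15.0
```

>>> send_rows(series="0.2 0 0 0 0 0 0; 0.2 0 0 0 0 0 0; 0.2 0 0 0 0 0 0; 0.2 0 0 0 0 0 0")

```text
time_s: 28.78
eef_pos: [0.593, -0.2854, 0.1228]
eef_rot: [[-0.643, 0.766, 0.0], [0.766, 0.643, 0.0], [0.0, 0.0, -1.0]]
force: [-0.0, 0.2, -2.5]
gripper_width: 0.317
gripper_force: 15.0
```

```bash
python3 - <<'E'
from cell import *
from h import *
o=get_obs();c=capture('wrist');print(o['eef_pos'],o['force'])
go(o,[.5925,-.2858,.025],39.9)
cv2.imwrite('pics/w5.png',cv2.resize(c['color'][:,:,::-1],(800,600),interpolation=cv2.INTER_CUBIC))
E
```

```text
[ 0.59296761 -0.28538288  0.1227702 ] [-2.44964647e-04  2.24676617e-01 -2.46411361e+00]
shift cm [-0.   -0.06  9.78] turn [ 0.01 -0.    0.09]
```

View pics/w5.png

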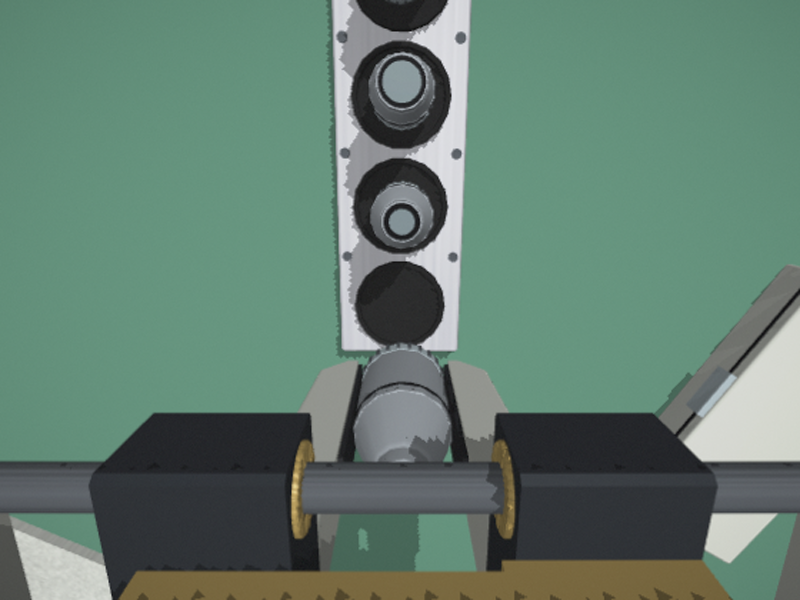

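Seat 4 (400,304) is empty and aligned, and 62 stands in seat 3 (402,220).

>>> send_rows(series="0.2 0.1 0 2 0 0 0; 0.2 0.1 0 5 0 0 0; 0.2 0.1 0 7.5 0 0 0; 0.2 0.1 0 8.7 0 0 0; 0.2 0.1 0 9.2 0 0 0; 0.2 0.1 0 9.4 0 0 0; 0.2 0.1 0 9.6 0 0 0; 0.2 0.1 0 9.7 0 0 0; 0.2 0.1 0 9.8 0 0 0; 0.2 0.1 0 9.8 0 0 0")

```text
time_s: 30.08
eef_pos: [0.5924, -0.2854, 0.025]
eef_rot: [[-0.642, 0.767, 0.0], [0.767, 0.642, -0.0], [-0.0, 0.0, -1.0]]
force: [-0.3, -0.5, 0.5]
gripper_width: 0.316
gripper_force: 15.0
```

>>> send_rows(series="0.2 0 0 0.05 0 0 0; 0.4 0 0 0.05 0 0 0; 0.62 0 0 0.05 0 0 0; 0.62 0 0 0.05 0 0 0; 0.62 0 0 -1 0 0 0; 0.62 0 0 -4 0 0 0; 0.62 0 0 -8 0 0 0; 0.62 0 0 -12 0 0 0; 0.62 -2 0 -15 0 0 0; 0.62 -5 0 -15 0 0 0")

```text
time_s: 31.32
eef_pos: [0.6259, -0.3242, 0.1789]
eef_rot: [[-0.643, 0.766, 0.005], [0.766, 0.643, -0.002], [-0.005, 0.003, -1.0]]
force: [0.5, -0.6, -0.4]
gripper_width: 0.619
gripper_force: 0.0
```

>>> send_rows(series="0.62 -3 0 0 0 0 0; 0.62 -6 0 0 0 0 0; 0.62 -6 0 0 0 0 0; 0.62 -6 0 0 0 0 0; 0.62 -6 0 0 0 0 0")

```text
time_s: 31.95
eef_pos: [0.6625, -0.3688, 0.175]
eef_rot: [[-0.642, 0.766, -0.0], [0.766, 0.642, 0.0], [0.0, 0.0, -1.0]]
force: [0.5, -0.4, 0.3]
gripper_width: 0.616
gripper_force: 0.0
```

```bash
python3 - <<'E'
from cell import *
from h import *
o=get_obs();print(o['eef_pos'],o['time_s'],o['force']);c=capture('wrist');s=capture('scene')
a=cv2.resize(c['color'][:,:,::-1],(400,300));b=cv2.resize(s['color'][130:300,120:520,::-1],(800,340),interpolation=cv2.INTER_CUBIC)
v=np.zeros((600,800,3),np.uint8);v[:260,:400]=a[:260];v[260:]=b;cv2.imwrite('pics/f.png',v)
P=cloud(c,o);Z=P[...,2];l,k=ndi.label((Z>.03)&(Z<.1)&(P[...,0]<.7))
for i in range(1,k+1):
    q=P[l==i]
    if len(q)<100: continue
    zt=np.percentile(q[:,2],95);t=q[q[:,2]>zt-.003];print(len(q),round(zt*1e3,1),((t[:,:2].max(0)+t[:,:2].min(0))/2).round(4))
E
```

```text
[ 0.66245365 -0.36880131  0.17497921] 31.95 [ 0.45220352 -0.44257883  0.27588698]
824 70.9 [ 0.5621 -0.2505]
1335 85.8 [ 0.5928 -0.2862]
```

View pics/f.png

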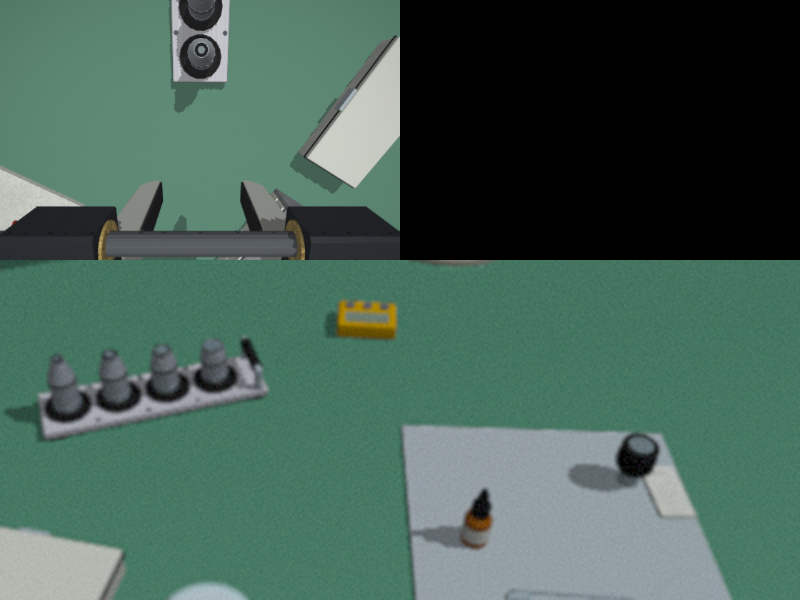

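All four stand upright in the rack. They shorten towards the handle, from (62,385) at the far end to (213,365) next to it. The bottle (477,520) and eyepiece (637,455) stand untouched, and the robot is clear.

```bash
python3 -c "
from cell import *
print(hand_in())"
```

```text
the job is handed in; nothing more can be done
None
```

The four objectives are upright in the rack in order of length, shortest next to the handle. The eyepiece and oil bottle were left where they stood, and the job was handed in at about 32 s on the robot's clock.

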